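# Free the rack lift's pawl and lower the freezer rack into the cold box

## Robot

A 7-joint arm with a two-finger parallel gripper is mounted at the origin on the work surface. World frame = base frame: x ahead of the robot, y to its left, z up, the work surface at z = 0. Lengths are in m, angles in rad, forces in N, time in s.
With the tool pointing down it reaches from about 0.425 to 0.875 m from the base axis. Payload 9.9 kg.
Tool frame: the origin (TCP) lies at the very end of the fingers, on their centre line; the grasp point (between the pads) lies 19 mm behind it; z points along the fingers, y is the line along which they close (so a half turn about z gives the same grasp; the last joint's range is limited). The gripper opens to 85 mm and grips with 20 to 120 N. Pads are 22 mm wide; open, the fingers measure 114 mm over their backs; the gripper's body (76 mm by 85 mm) begins 54 mm behind the grasp point. The pads swing forward as they close: fully open they stand 13 mm farther back than shut.
Start: joints at [1.155, 0.576, 0.025, 1.437, -0.015, 1.129, -0.057], TCP at [0.22, -0.638, 0.231] pointing down, gripper open.
Joint ranges: [-2.76, 2.76], [-0.34, 2.15], [-1.52, 1.57], [0.19, 2.46], [-1.09, 4.23], [0.17, 1.99], [-2.82, 2.82]. Speed limits (rad/s): [2.22, 2.22, 3.01, 3.01, 3.14, 3.14, 3.14].

## Interface

Orientations are given as a unit quaternion [w, x, y, z].
In Python, from station import read_state, snapshot, camera_params, sign_off gives the robot as it stands.
- The arm moves only by the shell command python3 -m creep 'ROWS' [FORCE]. ROWS is JSON, a list that holds one entry, the list of rows, each a list of 5 numbers: the closure, from 0 (fully open) to 1 (shut), then the shift along the tool's x, y, z in mm, then the turn about the tool's z in degrees. A call has 1 to 12 rows; each row shifts and turns the commanded pose from where the row before left it, along the tool's axes as they then stand; what a row does not reach is not made up. A row lasts 1/8 s, in which the tool goes at most 62.5 mm and 10.7 degrees, less where a joint would pass 70% of its speed; a pose out of reach is approached as far as the arm can. A call with a gripper value outside its range is refused whole. The fingers move at their own pace and stop on an object; FORCE is the grip in N (left out, the last holds). Time passes only in rows, so rows that do not move let the fingers close. It gives the time, the measured TCP pose, the force, the opening and the grip force at its end, in the units of the state.
- read_state(): the state, without advancing time (a new reading comes with each control period).
- snapshot(name): name is "scene" or "side" or "wrist"; returns (picture, depth): 400x640x3 uint8, blue, green, red; 400x640 float32, m along the optical axis (not along the pixel's ray), 0 where there is no reading.
- camera_params(name): a dict with "fx", "fy", "cx", "cy" (pixels), "distortion" ([k1, k2, p1, p2, k3] as OpenCV has them; the pictures are not rectified), "rvec" (rotation vector, rad) and "tvec" (3), from world to camera coordinates, as OpenCV has them. Camera axes: x right, y down, z forward; pixel columns grow to the right and rows downward; lengths in m; the calibration is good to about 2 mm. A picture is of the moment at which its call begins: read the wrist's pose just before it. camera_params takes no time and is no camera call; for the wrist camera it gives the pose at the moment of the call.
- sign_off(): hands the job in; it is judged then, once.
The state is a dict: "time": time; "joint_pos": joint angles; "dq": joint speeds; "joint_efforts": joint torques, N m; "eef_pos": TCP position; "orientation": TCP orientation; "force": force on the tool from outside, world axes, zero at the start; "wrist_torque": the same for the moment, N m; "gripper_width": finger opening in m; "finger_force": force on a finger pad.
Only numpy, scipy, OpenCV 4.12 (cv2) and the standard library are available. Lean on these libraries where they do the work, as an engineer would, in place of code of your own. Each camera call takes 0.05 s, during which the arm holds its last target. There are 200 camera calls.

## Task

Take the blue-handled rod from its cradle, put its steel tip under the red tail of the lift's pawl and lift the tail all the way up to its stop (touching the pawl with the rod only), so that the ratchet is free. Then push the freezer rack slowly down into the cold box (it has a red push plate on top) until it is fully home at the bottom, pressing there for a moment with about 12 N. Be gentle throughout (never more than 15 N on the pawl or 22 N on the rack), leave the rod lying back in its cradle and leave the other things on the bench alone.

Things in the scene. Friction and masses are not known exactly. Their poses are not given: they have to be found in the camera images.
- lift: Bench rack lift, fixed. Origin: underside centre of its 240 x 330 grey base plate; x points to its back (away from the robot at yaw 0), y to the cold box's side, z up. White open cold box, 190 x 190 outside, centred at y +60, rim 120 high. Aluminium mast 40 x 30, 300 high, at x +50, y -75. Pawl post 16 x 16, 217 high, at x +60, y -124, directly behind the pawl's pivot.
- pawl (a joint): Angle of the red pawl about a level axis along the lift's x, rad: 0 engaged (tail level), grows as the tail goes up; hard stop at 0.62, all the way up is above 0.56. The stiff pivot stays where it is left and takes about 2.5 N, straight up, at point pawl_tail; at the stop the force rises sharply.
- pawl_pivot (a point): Pivot of the pawl, 200 above the bench, in the middle of the pawl's 22 mm width; axes as the lift's when the pawl is engaged. A toe hangs 52 below it and catches under a tooth of the carriage's ratchet bar.
- pawl_tail (a point): Point on the underside of the pawl's tail where the rod should lift, in the middle of its width, 48 mm out (lift's -y) from the pivot and 4 below it. The tail is a level red bar 22 wide (lift's x), 8 thick, ending with a yellow tip 75 mm from the pivot. The space below it is free for a rod coming from the robot's side along the lift's +x; going straight up, the rod slides along the tail, and stays under it to the stop (about 34 mm up).
- carriage (a joint): How far the carriage with the freezer rack is lowered, m: about -0.003 to 0 raised with the ratchet tooth just above the pawl's toe, 0.070 fully home on its feet, a hard stop. A friction brake holds it wherever it is left; with the pawl clear it takes a push of 3 to 8 N to slide down; with the pawl engaged it is blocked.
- press_plate (a point): Centre of the top face of the red push plate, 50 (lift's x) x 70 (y) x 8, on a 24 mm stem on top of the steel freezer rack (140 x 140 x 130). The top face is about 260 above the bench when raised, 190 when home. The plate is sprung and gives a few mm under the hand (about 6 N per mm), and moves straight down with the carriage; home on the stop, the force keeps rising as one presses on. Pressing with closed fingertips from above will do.
- rod_grip (a point): Centre of the rod's blue square handle, 80 long (rod's x) and 16 x 16, which is where to grasp it, firmly, as the pawl twists it in the hand; x points along the rod to its working tip. A steel shaft 8 in diameter runs through it, from 75 behind to 130 ahead of this point. 0.12 kg, loose, 40 above the bench in its cradle.
- rod_tip (a point): End of the rod's steel shaft, 130 ahead of point rod_grip along the rod's x.
- cradle: Black rod cradle, fixed; origin at the underside centre, x along the rod as it starts. Base 170 x 60, 8 thick; two notched posts 12 thick and about 38 wide at x -60 and +65, up to 60 high, with flared notches 11 wide for the shaft. The handle hangs free between them.
- cradle_seat (a point): Where point rod_grip is when the rod lies in the cradle: 40 above the bench over the cradle's origin.
- box_white_mid (a point): Bystander, loose: white frosted cryobox 134 x 134 x 50 mm; point about half-way up. Leave alone.
- box_blue_mid (a point): Bystander, loose: white cryobox with blue lid 134 x 134 x 50 mm; point about half-way up. Leave alone.
- tube_rack_mid (a point): Bystander, loose: orange tube rack 70 x 130 mm, 59 high; point about half-way up. Leave alone.
- spray_mid (a point): Bystander, loose: clear bottle 60 mm diameter, 160 high, blue cap; point about half-way up. Leave alone.
- scraper_mid (a point): Bystander, loose: flat frost scraper (spatula) lying on the bench; point about half-way up. Leave alone.
- ice_cup_mid (a point): Bystander, loose: aluminium cup 90 mm diameter, 90 high; point about half-way up. Leave alone.
- rod: The rod (same point and axes as point rod_grip).
There are look-alikes about, which are no part of the job. What is shaped like the rod but pink is not meant. Leave any purple look-alike of the cradle alone.

How it is judged:
On the way, in this order (a step that is already met when the one before it is completed fails the run):
1. the pawl is lifted all the way up to its stop (above 0.56 rad) (value of joint pawl above 0.56 rad), for 0.2 s.
2. the rack is fully home (lowered more than 68 mm) and pressed there with more than 8 N (value of joint carriage above 0.068 m and contact force between carriage and anything else above 8 N), for 0.2 s.
At the end, for the whole second after the job is handed in: The carriage is lowered more than 68 of 70 mm, the pawl still stands above 0.56 rad, and the rod lies at rest in its cradle, its handle's centre within 15 mm of point cradle_seat and its shaft within 0.12 rad of the cradle's x (either way round) (value of joint carriage above 0.068 m and value of joint pawl above 0.56 rad and distance between rod_grip and cradle_seat below 0.015 m and angle between the x axis of rod_grip and the x axis of cradle, either way round below 0.12 rad and linear speed of rod below 0.02 m/s); the robot touches nothing.
It fails at once if more than 15 N on the pawl (contact force between pawl and anything else above 15 N).
It fails at once if more than 22 N on the carriage or rack (contact force between carriage and anything else above 22 N).
It fails at once if the gripper or arm touches the pawl (contact force between any of the fingers, the arm and pawl above 0.5 N).
It fails at once if the rack goes down faster than 0.12 m/s (velocity of joint carriage above 0.12 m/s).
It fails at once if another thing on the bench is moved more than 20 mm (distance of any of box_white_mid, box_blue_mid, tube_rack_mid, spray_mid, scraper_mid, ice_cup_mid from where it was at the start of the episode above 0.02 m).
It also fails if it takes over 72 s, if anything falls off the work surface, if the arm or the gripper's body presses on something with over 40 N, if the wrist force passes 120 N, or if a joint passes its speed limit or range.

## Working session

There is one attempt and no reset: what is moved stays moved. The work goes in short steps, Python scripts to look and compute and a shell command to move; the robot and the scene stay as the last step left them, time stands still between calls to the robot, and variables do not carry over. Pictures are saved under pics/ and viewed, at most 10 in all, crops included, and the job is handed in when it is done.

```bash
mkdir -p pics; ls
python3 - <<'E'
from station import *
import cv2,numpy as np
for n in("scene","side"):
    p,d=snapshot(n); cv2.imwrite(f"pics/{n}0.png",p); np.save(f"pics/{n}0.npy",d)
    c=camera_params(n); print(n,c)
print(read_state())
E
```

```text
pics
scene {'fx': 477.0744343729647, 'fy': 477.0744343729647, 'cx': 327.27877644338474, 'cy': 192.37984501558296, 'distortion': array([0.03543405, 0.        , 0.        , 0.        , 0.        ]), 'rvec': array([ 0.98229517,  2.48012956, -1.05845572]), 'tvec': array([ 0.38137675, -0.07488623,  2.2203129 ])}
side {'fx': 414.05424102866914, 'fy': 414.05424102866914, 'cx': 320.3670844599345, 'cy': 199.2318517186772, 'distortion': array([-0.04758631,  0.        ,  0.        ,  0.        ,  0.        ]), 'rvec': array([ 2.17834957, -0.93579036,  0.3693143 ]), 'tvec': array([-0.34110681,  0.29695065,  1.30992312])}
{'time': 0.1, 'joint_pos': array([ 1.15521369,  0.57643577,  0.02489393,  1.43779229, -0.01500111,
        1.12902509, -0.05651851]), 'dq': array([ 0.00035823, -0.00274415,  0.00072669, -0.00323856,  0.00039723,
       -0.00042672,  0.00082334]), 'joint_efforts': array([ 5.01581686e-03, -7.67306900e+01,  2.25792557e+00, -2.86606908e+01,
        1.59722107e-02,  8.63203575e-03, -3.75580612e-05]), 'eef_pos': array([ 0.21971965, -0.63781798,  0.23054939]), 'orientation': array([-7.17688048e-04,  9.86273368e-01,  1.65119046e-01, -1.70402037e-04]), 'force': array([-0.18017927, -0.3364227 , -0.95748291]), 'wrist_torque': array([ 0.05141821, -0.05915259, -0.0283377 ]), 'finger_force': 0.0, 'gripper_width': 0.0851374151622907}
```

View pics/scene0.png

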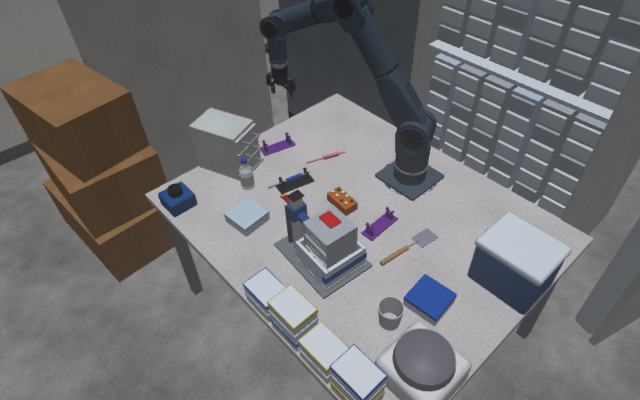

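View pics/side0.png

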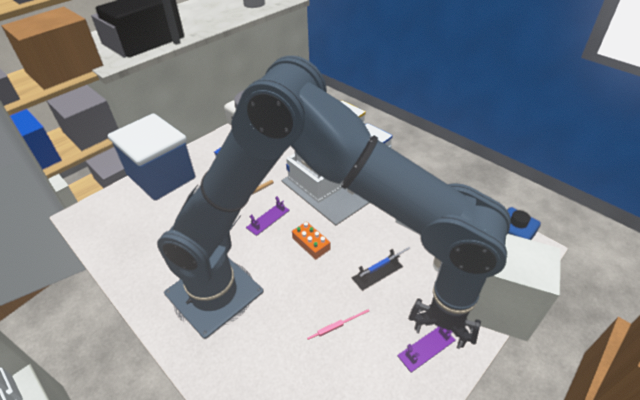

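The scene view shows the black cradle with the blue rod at about (293,182), the lift at (320,245) with its red plate at (330,219), and the pawl at about (288,198). The side view shows the rod at (378,265), with its tip towards (408,248).

```bash
cat > h.py <<'E'
from station import *
import cv2,numpy as np
from scipy.spatial.transform import Rotation as R
def cam(n):
    c=camera_params(n); K=np.array([[c['fx'],0,c['cx']],[0,c['fy'],c['cy']],[0,0,1]])
    return K,np.array(c['distortion']),cv2.Rodrigues(c['rvec'])[0],np.array(c['tvec'])
def rays(C,uv):
    K,D,r,t=C; q=cv2.undistortPoints(np.float64(uv).reshape(-1,1,2),K,D).reshape(-1,2)
    return -r.T@t,np.c_[q,np.ones(len(q))]@r
def plane(C,uv,z):
    o,v=rays(C,uv); return o+v*((z-o[2])/v[:,2:])
def cloud(C,d):
    h,w=d.shape; uv=np.stack(np.meshgrid(np.arange(w),np.arange(h)),-1).reshape(-1,2)
    o,v=rays(C,uv); return (o+v*d.reshape(-1,1)).reshape(h,w,3)
def proj(C,P): return cv2.projectPoints(np.float64(P).reshape(-1,3),cv2.Rodrigues(C[2])[0],C[3],C[0],C[1])[0].reshape(-1,2)
def big(m,k=1):
    n,l,s,c=cv2.connectedComponentsWithStats(m.astype(np.uint8)); i=np.argsort(-s[1:,4])[:k]+1
    return [(l==j,s[j],c[j]) for j in i]
E
python3 - <<'E'
from h import *
for n in("scene","side"):
    p=cv2.imread(f"pics/{n}0.png"); d=np.load(f"pics/{n}0.npy"); C=cam(n); X=cloud(C,d)
    H=cv2.cvtColor(p,cv2.COLOR_BGR2HSV); h,s,v=cv2.split(H)
    red=((h<6)|(h>174))&(s>180)&(v>90); blue=(h>100)&(h<122)&(s>140)&(v>90)
    for nm,m in(("red",red),("blue",blue)):
        for mm,st,c in big(m,6):
            if st[4]<12: continue
            P=X[mm]; print(n,nm,st,c.round(1),np.median(P,0).round(3))
    # base plate & tall things: height map
    if n=="scene":
        B=X.reshape(-1,3); 
        i=(B[:,2]>.12)&(B[:,2]<.32)&(B[:,0]>.3)&(B[:,0]<.9)
        print("lift area tall",B[i].min(0),B[i].max(0))
        cr=p[150:300,220:400]; cv2.imwrite("pics/liftcrop.png",cv2.resize(cr,None,fx=4.4,fy=4,interpolation=cv2.INTER_CUBIC)[:600,:800])
E
```

```text
scene red [320 212  20  15 157] [329.5 218.8] [0.614 0.119 0.262]
scene blue [ 404  275   52   45 1231] [430.1 296.3] [0.48  0.493 0.052]
scene blue [159 182  35  25 312] [175.8 195.9] [ 0.894 -0.555  0.07 ]
scene blue [298 212  10   9  46] [302.7 216. ] [0.655 0.021 0.23 ]
scene blue [286 174  16   7  33] [293.6 176.6] [ 0.424 -0.329  0.049]
scene blue [287 203  18   9  25] [294.6 207.3] [ 0.674 -0.007  0.257]
scene blue [241 158   5   4  19] [242.9 159.4] [ 0.583 -0.468  0.16 ]
lift area tall [ 0.30010957 -2.64093524  0.12000799] [0.89995081 0.73316331 0.3199738 ]
side blue [  308     0   332   217 42525] [492.7  80.5] [ 2.198  0.073 -0.189]
side blue [  11  110   49   58 1231] [ 35.2 137.5] [-0.083  1.415 -0.027]
side blue [509 218  31  21 301] [525.2 229.1] [ 0.846 -0.617  0.07 ]
side blue [369 258  20  13  78] [378.9 264.1] [ 0.418 -0.332  0.047]
side blue [508 208   8   8  34] [510.9 210.9] [ 0.903 -0.539  0.069]
side blue [215 149   5   5  12] [217.2 150.8] [0.411 0.536 0.051]
```

View pics/liftcrop.png

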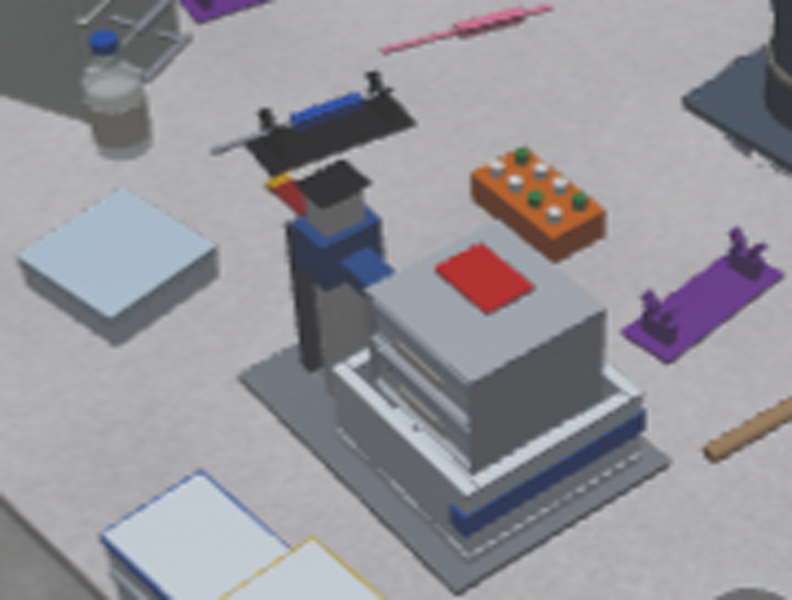

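The crop shows the lift from behind. Base plate corners are at (240,378), (458,592) and (670,462). The pawl tail with its yellow tip is at (280,185), and the rod tip at (213,151).

Run:
```python
from h import *
p=cv2.imread("pics/scene0.png"); C=cam("scene"); d=np.load("pics/scene0.npy"); X=cloud(C,d)
h,s,v=cv2.split(cv2.cvtColor(p,cv2.COLOR_BGR2HSV))
f=lambda x,y:(x/4.4+220,y/4+150)
c=plane(C,[f(240,378),f(458,592),f(670,462)],.01); print("base",c.round(4))
e1=c[1]-c[0];e2=c[2]-c[1]; print(np.linalg.norm(e1),np.linalg.norm(e2),"y ax",np.degrees(np.arctan2(e1[1],e1[0])),"-x ax",np.degrees(np.arctan2(e2[1],e2[0])))
print("centre",(c[0]+c[2])/2)
red=((h<6)|(h>174))&(s>150)&(v>80)
for mm,st,cc in big(red,3):
    print(st)
    if st[4]>100:
        q=plane(C,np.argwhere(mm)[:,::-1],.260)[:,:2]; r=cv2.minAreaRect((q*1000).astype(np.float32)); print("plate",r)
    else: print(np.median(X[mm],0))
yel=(h>18)&(h<32)&(s>150)
for mm,st,cc in big(yel,5):
    print("yel",st,cc,np.median(X[mm],0).round(3))
blue=(h>100)&(h<125)&(s>120)&(v>70)
for n,z in(("scene",.046),("side",.046)):
    p=cv2.imread(f"pics/{n}0.png"); Cn=cam(n); hh,ss,vv=cv2.split(cv2.cvtColor(p,cv2.COLOR_BGR2HSV))
    m=(hh>100)&(hh<125)&(ss>110)&(vv>70); w=np.zeros_like(m); 
    if n=="scene": w[168:186,280:310]=1
    else: w[250:280,360:400]=1
    m&=w; q=plane(Cn,np.argwhere(m)[:,::-1],z)[:,:2]
    print(n,m.sum(),"handle",q.mean(0),cv2.minAreaRect((q*1000).astype(np.float32)))
    u,S,V=np.linalg.svd(q-q.mean(0),full_matrices=False); print(np.degrees(np.arctan2(V[0,1],V[0,0])),S)
print("tip",plane(C,[f(213,151)],.04), plane(cam("side"),[(409,248)],.04))
```

```text
base [[ 0.7143 -0.1031  0.01  ]
 [ 0.7395  0.2199  0.01  ]
 [ 0.5055  0.2399  0.01  ]]
0.32399646236317675 0.23489103693964122 y ax 85.53531819873307 -x ax 175.118095128114
centre [0.60990139 0.06839354 0.01      ]
[319 211  22  17 186]
plate ((613.472900390625, 118.24923706054688), (66.460693359375, 46.26941680908203), 86.3592758178711)
[283 196   5   6  16]
[ 0.6267329  -0.11455516  0.20364302]
yel [281 194   5   3  10] [282.7 194.8] [ 0.624 -0.136  0.207]
yel [326 369   3   2   3] [327.         369.66666667] [0.944 0.459 0.101]
yel [334 386   2   2   2] [334.5 386.5] [0.945 0.493 0.046]
scene 43 handle [ 0.4220906  -0.32942837] ((421.0653076171875, -328.5741882324219), (21.400867462158203, 73.72213745117188), 77.80148315429688)
-11.092554460981573 [0.14461262 0.03528236]
side 100 handle [ 0.41759475 -0.33243549] ((418.7054443359375, -332.7834777832031), (16.106502532958984, 77.67493438720703), 76.2308349609375)
167.10064144257868 [0.22300297 0.04651911]
tip [[ 0.54506781 -0.35705524  0.04      ]] [[ 0.54218208 -0.36152163  0.04      ]]
```

```bash
cat >> h.py <<'E'
def go(x,y,z,yaw,s=None):
    """turn (deg) of tool z, then shift (mm) in the turned tool frame, for tool down with tool x at world yaw (deg), either way round"""
    s=s or read_state(); p=s['eef_pos']; q=s['orientation']; r=R.from_quat([*q[1:],q[0]]).as_matrix()
    y0=np.degrees(np.arctan2(r[1,0],r[0,0])); t=-(yaw-y0); t=(t+90)%180-90
    r2=r@R.from_euler('z',t,degrees=True).as_matrix(); d=r2.T@(np.array([x,y,z])-p)*1000
    print("t",round(s['time'],2),"pos",p.round(4),"yaw",y0.round(2),"tilt",np.degrees(np.arccos(-r[2,2])).round(2),"TURN",round(t,2),"SHIFT",d.round(1),"j",s['joint_pos'].round(2),"F",s['force'].round(1))
E
python3 - <<'E'
from h import *
go(.418,-.331,.20,-12.2)
E
```

```text
t 0.1 pos [ 0.2197 -0.6378  0.2305] yaw 19.01 tilt 0.08 TURN 31.21 SHIFT [ 129.  -341.8   30.9] j [ 1.16  0.58  0.02  1.44 -0.02  1.13 -0.06] F [-0.2 -0.3 -1. ]
```

```bash
python3 -m creep '[[[0,0,0,0,10.4],[0,0,0,0,10.4],[0,0,0,0,10.4],[0,18.4,-48.8,4,0],[0,18.4,-48.8,4,0],[0,18.4,-48.8,4,0],[0,18.4,-48.8,4,0],[0,18.4,-48.8,4,0],[0,18.4,-48.8,4,0],[0,18.6,-48.8,4,0],[0,0,0,0,0],[0,0,0,0,0]]]' 120
python3 - <<'E'
from h import *
go(.418,-.331,.20,-12.2)
C=cam("wrist"); p,d=snapshot("wrist"); cv2.imwrite("pics/w1.png",p); print(proj(C,[[.418,-.331,.04],[.544,-.359,.04]]))
E
```

```text
time: 1.6
eef_pos: [0.4178, -0.3318, 0.2032]
orientation: [0.0, 0.994, -0.106, -0.0]
force: [-0.8, -0.0, 0.2]
gripper_width: 0.0853
finger_force: 0.0
t 1.6 pos [ 0.4178 -0.3318  0.2032] yaw -12.17 tilt 0.04 TURN 0.03 SHIFT [ 0.  -0.9  3.2] j [ 0.49  0.4   0.14  1.85 -0.07  0.89 -1.13] F [-0.8 -0.   0.2]
[[319.72708935 182.22317864]
 [320.54227019  43.93219029]]
```

View pics/w1.png

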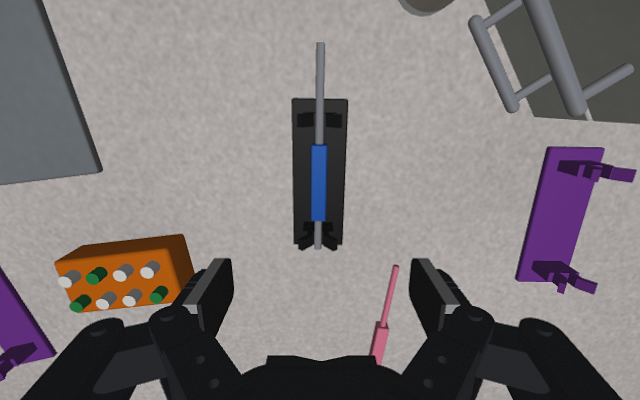

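The wrist view confirms my estimate: handle centre at (319,182), tip at (320,43), both within about 1 mm of prediction. I'll descend and grasp.

```bash
python3 -m creep '[[[0,0,-1,40,0],[0,0,0,40,0],[0,0,0,40,0],[0,0,0,30,0],[0,0,0,20,0],[0,0,0,12,0],[0.3,0,0,0,0],[1,0,0,0,0],[1,0,0,0,0],[1,0,0,0,0],[1,0,0,0,0],[1,0,0,0,0]]]' 120
python3 - <<'E'
from h import *
go(.418,-.331,.021,-12.2); print(read_state()['gripper_width'],read_state()['finger_force'])
E
```

```text
time: 3.15
eef_pos: [0.4186, -0.3306, 0.0221]
orientation: [0.0, 0.994, -0.106, 0.0]
force: [-0.7, 0.9, 6.9]
gripper_width: 0.0139
finger_force: 117.0
t 3.15 pos [ 0.4186 -0.3306  0.0221] yaw -12.19 tilt 0.06 TURN 0.01 SHIFT [-0.5  0.5  1.1] j [ 0.53  0.66  0.08  2.03 -0.11  0.46 -1.09] F [-0.7  0.9  6.9]
0.013926214394313517 117.03656673431396
```

```bash
python3 -m creep '[[[1,0,0,-10,0],[1,0,0,-20,0],[1,0,0,-40,0],[1,0,0,-50,0],[1,0,0,-50,0],[1,0,0,-50,0],[1,0,0,-38,0],[1,0,0,0,0]]]'
python3 - <<'E'
from h import *
go(.49,-.17,.28,-4.5); print(read_state()['gripper_width'])
E
```

```text
time: 4.15
eef_pos: [0.4191, -0.3313, 0.2828]
orientation: [0.001, 0.994, -0.106, 0.003]
force: [0.9, -0.2, -2.4]
gripper_width: 0.0139
finger_force: 117.2
t 4.15 pos [ 0.4191 -0.3313  0.2828] yaw -12.2 tilt 0.34 TURN -7.7 SHIFT [  58.  -166.4    2.6] j [ 0.47  0.32  0.16  1.74 -0.06  1.08 -1.14] F [ 0.9 -0.2 -2.4]
0.013914693182344923
```

```bash
python3 -m creep '[[[1,0,0,0,-7.7],[1,14,-40,0,0],[1,14,-40,0,0],[1,14,-40,0,0],[1,14,-40,0,0],[1,2,-6.4,2.6,0],[1,0,0,0,0],[1,0,0,0,0],[1,0,0,0,0]]]'
python3 - <<'E'
from h import *
go(.49,-.17,.28,-4.5)
C=cam("wrist"); p,d=snapshot("wrist"); cv2.imwrite("pics/w2.png",p);np.save("pics/w2.npy",d)
import pickle; pickle.dump(C,open("w2.pkl","wb"))
p2,d2=snapshot("scene"); cv2.imwrite("pics/s2.png",p2)
E
```

```text
time: 5.28
eef_pos: [0.4886, -0.1704, 0.2767]
orientation: [0.0, 0.999, -0.04, -0.0]
force: [0.2, 0.2, -1.2]
gripper_width: 0.0138
finger_force: 117.4
t 5.28 pos [ 0.4886 -0.1704  0.2767] yaw -4.6 tilt 0.02 TURN -0.1 SHIFT [ 1.3 -0.5 -3.3] j [ 0.2   0.3   0.06  1.78 -0.02  1.06 -1.38] F [ 0.2  0.2 -1.2]
```

View pics/w2.png

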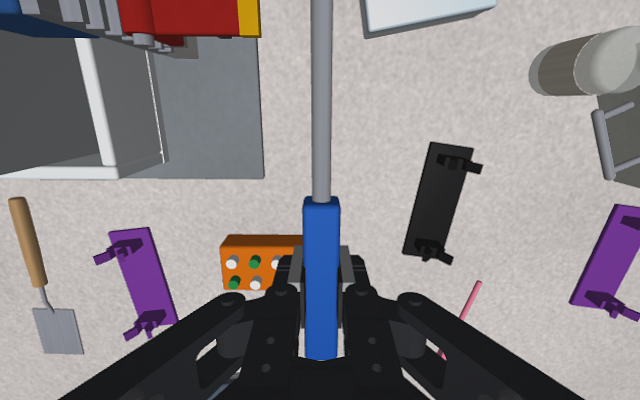

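The wrist view shows the pawl's tail at top left. Its yellow end spans columns 238 to 261 and the near lower edge is at about row 37. The base plate's near corner is at (264,178).

Run:
```python
from h import *
import pickle
C=pickle.load(open("w2.pkl","rb")); p=cv2.imread("pics/w2.png"); d=np.load("pics/w2.npy"); X=cloud(C,d)
h,s,v=cv2.split(cv2.cvtColor(p,cv2.COLOR_BGR2HSV))
yel=(h>18)&(h<32)&(s>150); m,st,c=big(yel)[0]; print("yel",st)
red=((h<6)|(h>174))&(s>150)&(v>60); mr,sr,_=big(red)[0]; print("red",sr)
for c in(130,180,220,245,255):
    col=np.where((mr|m)[:,c])[0]; print(c,col.max(), v[max(0,col.max()-16):col.max()+1,c], X[col.max()-2,c].round(4), X[5,c].round(4))
r=np.where(m[20])[0]; r2=np.where(m[35])[0]; print(r.min(),r.max(),r2.max())
lo=plane(C,[(st[0]+st[2]-.5,st[1]+st[3]-.5),(245,st[1]+st[3]-.5),(180,st[1]+st[3]-.5)],.196); print("front low edge",lo.round(4))
print("cam",(-C[2].T@C[3]).round(3))
b=plane(C,[(264.5,178.5),(257.5,40),(120,179),],.01); print("base",b.round(4)); e=b[1]-b[0]; print(np.degrees(np.arctan2(e[1],e[0])))
bc=b[0][:2]
for yaw in(-4.0,-4.6,-5):
    a=np.radians(yaw); Rm=np.array([[np.cos(a),-np.sin(a)],[np.sin(a),np.cos(a)]]); o=bc-Rm@[-.12,-.165]; print(yaw,"origin",o.round(4),"yellow corner in lift",(Rm.T@(lo[0,:2]-o)).round(4), "tail pt", (o+Rm@[(Rm.T@(lo[0,:2]-o))[0]+.011,-.172]).round(4))
```

```text
yel [238   0  23  38 806]
red [ 118    0  122   46 4389]
130 34 [139 139 139 140 140 139 139 140 140 139 139 140 143 110  71  64  63] [ 0.6177 -0.0628  0.2084] [ 0.6306 -0.0691  0.2127]
180 45 [141 141 138 130 120  93  67  65  67  67  68  68  68  67  68  66  66] [ 0.6181 -0.0743  0.1638] [ 0.6303 -0.0959  0.2062]
220 35 [142 141 142 142 140 142 142 141 141 142 142 142 139 132 125 102  68] [ 0.6136 -0.1171  0.2054] [ 0.6279 -0.1207  0.2081]
245 37 [193 193 194 193 193 194 193 194 193 194 194 194 194 197 110  85  88] [ 0.6109 -0.133   0.2076] [ 0.6267 -0.1357  0.2081]
255 37 [197 197 196 196 196 196 196 197 196 197 196 197 198 202 113  87  90] [ 0.6104 -0.1393  0.2077] [ 0.6265 -0.1416  0.2074]
239 259 260
front low edge [[ 0.611  -0.1406  0.196 ]
 [ 0.6118 -0.1304  0.196 ]
 [ 0.615  -0.0879  0.196 ]]
cam [ 0.568 -0.177  0.421]
base [[ 0.4736 -0.0915  0.01  ]
 [ 0.6443 -0.1066  0.01  ]
 [ 0.4886  0.1067  0.01  ]]
-5.076465317675949
-4.0 origin [0.6048 0.0648] yellow corner in lift [ 0.0205 -0.2044] tail pt [ 0.6242 -0.109 ]
-4.6 origin [0.6064 0.0634] yellow corner in lift [ 0.0209 -0.203 ] tail pt [ 0.6244 -0.1106]
-5 origin [0.6075 0.0625] yellow corner in lift [ 0.0212 -0.202 ] tail pt [ 0.6246 -0.1117]
```

Run:
```python
from h import *
go(.44,-.0975,.155,-4.6)
```

```text
t 5.38 pos [ 0.4889 -0.17    0.2768] yaw -4.57 tilt 0.01 TURN 0.03 SHIFT [-54.5 -68.3 121.8] j [ 0.2   0.3   0.06  1.78 -0.02  1.06 -1.38] F [-0.4 -0.2 -0.2]
```

```bash
python3 -m creep '[[[1,-27,-34,0,0],[1,-27.5,-34.3,0,0],[1,0,0,40,0],[1,0,0,40,0],[1,0,0,30,0],[1,0,0,8,0],[1,0,0,0,0],[1,0,0,0,0],[1,0,0,0,0]]]'
python3 - <<'E'
from h import *
go(.512,-.103,.155,-4.6)
C=cam("wrist"); p,d=snapshot("wrist"); cv2.imwrite("pics/w3.png",p)
E
```

```text
time: 6.5
eef_pos: [0.4407, -0.097, 0.1596]
orientation: [0.0, 0.999, -0.039, 0.001]
force: [-0.2, -0.3, -1.4]
gripper_width: 0.0141
finger_force: 117.5
t 6.5 pos [ 0.4407 -0.097   0.1596] yaw -4.5 tilt 0.1 TURN 0.1 SHIFT [71.5  0.3  4.7] j [ 0.1   0.34  0.02  2.1  -0.01  0.7  -1.52] F [-0.2 -0.3 -1.4]
```

View pics/w3.png

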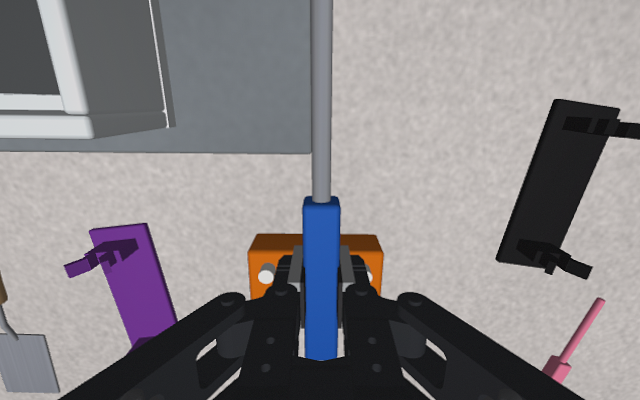

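The rod clears the base and nothing is in front of it; the pawl is out of frame ahead. I'll advance under the tail.

```bash
python3 -m creep '[[[1,25,0,1,0],[1,25,0,1,0],[1,15,0,0,0],[1,6.5,0,0,0],[1,0,0,0,0],[1,0,0,0,0]]]'
python3 - <<'E'
from h import *
go(.512,-.103,.155,-4.6)
p,d=snapshot("scene"); q=p[150:260,240:350]; cv2.imwrite("pics/s3.png",cv2.resize(q,None,fx=5,fy=5,interpolation=cv2.INTER_CUBIC))
E
```

```text
time: 7.3
eef_pos: [0.5106, -0.1024, 0.1567]
orientation: [-0.0, 0.999, -0.039, -0.0]
force: [-0.1, -0.8, -0.8]
gripper_width: 0.0139
finger_force: 117.5
t 7.3 pos [ 0.5106 -0.1024  0.1567] yaw -4.5 tilt 0.04 TURN 0.1 SHIFT [1.4 0.4 1.7] j [ 0.09  0.43  0.02  1.94 -0.01  0.77 -1.53] F [-0.1 -0.8 -0.8]
```

View pics/s3.png

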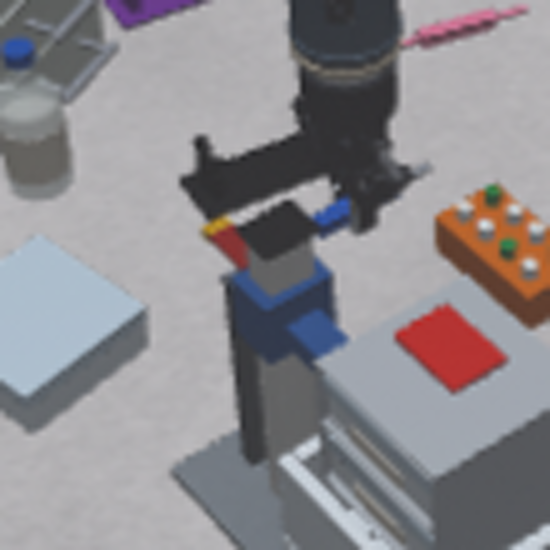

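The rod points at the tail (yellow tip at crop (217,228)) and sits below it. I'll raise slowly while watching the force.

```bash
python3 -m creep '[[[1,0,0,-3,0],[1,0,0,-3,0],[1,0,0,-3,0],[1,0,0,-3,0],[1,0,0,0,0],[1,0,0,0,0]]]'; for i in 1; do python3 -m creep '[[[1,0,0,-1.5,0],[1,0,0,-1.5,0],[1,0,0,-1.5,0],[1,0,0,-1.5,0],[1,0,0,0,0],[1,0,0,0,0]]]';python3 -m creep '[[[1,0,0,-1.5,0],[1,0,0,-1.5,0],[1,0,0,-1.5,0],[1,0,0,-1.5,0],[1,0,0,0,0],[1,0,0,0,0]]]'; done; python3 -c "
from h import *
go(.512,-.103,.155,-4.6); print(read_state()['wrist_torque'])"
```

```text
time: 8.1
eef_pos: [0.5114, -0.1024, 0.1687]
orientation: [-0.0, 0.999, -0.039, -0.0]
force: [-1.3, -0.3, -0.9]
gripper_width: 0.0141
finger_force: 117.5
time: 8.85
eef_pos: [0.5114, -0.1024, 0.1747]
orientation: [-0.0, 0.999, -0.039, -0.0]
force: [-0.5, 0.6, -1.3]
gripper_width: 0.0135
finger_force: 117.5
time: 9.6
eef_pos: [0.5113, -0.1025, 0.1807]
orientation: [-0.0, 0.999, -0.039, -0.0]
force: [-0.4, -0.8, -3.1]
gripper_width: 0.0138
finger_force: 117.1
t 9.6 pos [ 0.5113 -0.1025  0.1807] yaw -4.49 tilt 0.02 TURN 0.11 SHIFT [ 0.8  0.5 25.7] j [ 0.09  0.41  0.02  1.91 -0.01  0.83 -1.53] F [-0.4 -0.8 -3.1]
[-0.04122355  0.3229757  -0.03370625]
```

Contact at TCP z of about 0.177. I'll keep raising.

```bash
python3 -m creep '[[[1,0,0,-2,0],[1,0,0,-2,0],[1,0,0,-2,0],[1,0,0,-2,0],[1,0,0,-2,0],[1,0,0,0,0]]]'; python3 -m creep '[[[1,0,0,-2,0],[1,0,0,-2,0],[1,0,0,-2,0],[1,0,0,-2,0],[1,0,0,-2,0],[1,0,0,0,0]]]'; python3 -c "
from h import *
go(.512,-.103,.155,-4.6); print(read_state()['wrist_torque'])"
```

```text
time: 10.35
eef_pos: [0.5115, -0.1026, 0.1909]
orientation: [0.0, 0.999, -0.039, 0.0]
force: [-0.7, 0.6, -4.0]
gripper_width: 0.0137
finger_force: 117.2
time: 11.1
eef_pos: [0.5115, -0.1026, 0.2009]
orientation: [0.0, 0.999, -0.039, 0.0]
force: [-1.6, -1.0, -3.0]
gripper_width: 0.0137
finger_force: 117.2
t 11.1 pos [ 0.5115 -0.1026  0.2009] yaw -4.5 tilt 0.02 TURN 0.1 SHIFT [ 0.5  0.4 45.9] j [ 0.09  0.38  0.03  1.88 -0.01  0.88 -1.53] F [-1.6 -1.  -3. ]
[-0.0662228   0.2926754  -0.05145162]
```

```bash
T='from station import *
s=read_state();print("TQ",s["wrist_torque"].round(3))'
python3 -m creep '[[[1,0,0,-1,0],[1,0,0,-1,0],[1,0,0,-1,0],[1,0,0,-1,0],[1,0,0,0,0]]]' | sed -n '2p;4p'; python3 -c "$T"
python3 -m creep '[[[1,0,0,-1,0],[1,0,0,-1,0],[1,0,0,0,0]]]'| sed -n '2p;4p'; python3 -c "$T"
python3 -m creep '[[[1,0,0,-1,0],[1,0,0,0,0]]]'| sed -n '2p;4p'; python3 -c "$T"
```

```text
eef_pos: [0.5115, -0.1025, 0.2048]
force: [-0.5, -0.6, -4.9]
TQ [-0.06  0.29 -0.04]
eef_pos: [0.5113, -0.1025, 0.2066]
force: [0.4, -1.5, -6.5]
TQ [-0.191  0.456 -0.047]
eef_pos: [0.5112, -0.1025, 0.2075]
force: [0.9, -2.2, -8.6]
TQ [-0.202  0.638 -0.167]
```

```bash
python3 -m creep '[[[1,0,0,-0.5,0],[1,0,0,0,0],[1,0,0,0,0],[1,0,0,0,0]]]'| sed -n '2p;4p'
python3 - <<'E'
from h import *
print(read_state()["wrist_torque"])
p,d=snapshot("scene"); C=cam("scene"); h,s,v=cv2.split(cv2.cvtColor(p,cv2.COLOR_BGR2HSV)); X=cloud(C,d)
m=(h>18)&(h<32)&(s>140); 
for mm,st,c in big(m,2): print(st,c,np.median(X[mm],0).round(3))
# predicted tail-end top centre
o=np.array([.624,-.114]); a=np.radians(-4.6); yx=np.array([-np.sin(a),np.cos(a)]); pv=np.r_[o+.048*yx,.2]
for th in(0,.5,.56,.62):
    P=pv+np.r_[-yx*(.071*np.cos(th)-.004*np.sin(th)*-1*-1),.071*np.sin(th)+.004*np.cos(th)]; print(th,P.round(3),proj(C,P))
E
```

```text
eef_pos: [0.5113, -0.1024, 0.2081]
force: [0.8, -1.1, -10.5]
[-0.24212966  0.76083622 -0.10734731]
[282 188   6   4  17] [284.17647059 189.47058824] [ 0.622 -0.122  0.244]
[330 382   6   6   7] [332.57142857 384.71428571] [0.947 0.486 0.048]
0 [ 0.622 -0.137  0.204] [[283.19287264 194.84741261]]
0.5 [ 0.623 -0.126  0.238] [[284.0603811  190.08565084]]
0.56 [ 0.623 -0.124  0.241] [[284.33791761 189.74627231]]
0.62 [ 0.623 -0.121  0.245] [[284.65083666 189.46297668]]
```

The tail is at its stop: the force rises sharply, and the yellow tip at (284,189) matches 0.62 rad. I'll lower the rod and back out.

```bash
python3 -m creep '[[[1,0,0,2,0],[1,0,0,4,0],[1,0,0,8,0],[1,0,0,14,0],[1,0,0,14,0],[1,0,0,6,0],[1,-15,0,0,0],[1,-25,0,0,0],[1,-30,0,0,0],[1,0,0,0,0],[1,0,0,0,0]]]'| sed -n '1,4p'
python3 - <<'E'
from h import *
p,d=snapshot("scene"); C=cam("scene"); h,s,v=cv2.split(cv2.cvtColor(p,cv2.COLOR_BGR2HSV)); X=cloud(C,d)
m=(h>18)&(h<32)&(s>140); mm,st,c=big(m,1)[0]; print(st,c,np.median(X[mm],0).round(3))
print(read_state()["wrist_torque"]); go(.4186,-.3306,.20,-12.2)
E
```

```text
time: 14.28
eef_pos: [0.4421, -0.097, 0.1608]
orientation: [0.0, 0.999, -0.039, 0.001]
force: [0.4, -0.0, 0.2]
[282 188   6   4  17] [284.17647059 189.47058824] [ 0.625 -0.123  0.245]
[ 0.06017654 -0.0082179  -0.02189142]
t 14.32 pos [ 0.4424 -0.097   0.1606] yaw -4.49 tilt 0.08 TURN 7.71 SHIFT [ 26.2 233.4 -39.4] j [ 0.1   0.34  0.02  2.1  -0.01  0.7  -1.52] F [-0.3 -0.4 -1.4]
```

```bash
python3 -m creep '[[[1,0,0,-30,7.7],[1,0,0,-9.4,0],[1,5,46,0,0],[1,5,46,0,0],[1,5,46,0,0],[1,5,46,0,0],[1,6,48.5,0,0],[1,0,0,0,0],[1,0,0,0,0]]]'| sed -n '1,4p'
python3 - <<'E'
from h import *
go(.4186,-.3306,.0225,-12.2)
for f in(0,1):
    if f: C=cam("wrist"); p,d=snapshot("wrist")
    else:
        import pickle; C=pickle.load(open("w2.pkl","rb")); p=cv2.imread("pics/w2.png"); d=np.load("pics/w2.npy")
    X=cloud(C,d)
    for r in(10,60,110,160,230,280):
        # nearest points across the row near rod
        row=X[r,300:345]; i=np.argsort(-row[:,2])[:8]; print(f,r,np.median(row[i],0).round(4), 300+i.mean())
    k=X[[10,180],321];
E
```

```text
time: 15.45
eef_pos: [0.4181, -0.3292, 0.199]
orientation: [-0.0, 0.994, -0.105, -0.0]
force: [0.4, -0.0, -1.7]
t 15.45 pos [ 0.4181 -0.3292  0.199 ] yaw -12.1 tilt 0.06 TURN 0.1 SHIFT [  0.9   1.3 176.5] j [ 0.49  0.4   0.12  1.86 -0.06  0.88 -1.14] F [ 0.4 -0.  -1.7]
0 10 [ 0.5978 -0.1789  0.3001] 318.5
0 60 [ 0.5822 -0.1776  0.3001] 319.375
0 110 [ 0.5649 -0.1762  0.2995] 320.0
0 160 [ 0.5458 -0.1753  0.3001] 321.0
0 230 [ 0.5178 -0.1724  0.3049] 320.0
0 280 [ 0.4993 -0.179   0.314 ] 331.125
1 10 [ 0.5252 -0.3523  0.2224] 320.75
1 60 [ 0.5095 -0.3492  0.2226] 323.875
1 110 [ 0.493  -0.345   0.2225] 319.875
1 160 [ 0.4744 -0.3414  0.2225] 318.75
1 230 [ 0.447  -0.333   0.2271] 315.25
1 280 [ 0.4273 -0.3394  0.2357] 326.875
```

The rod is still level and aligned in the hand. I'll lower it into the cradle.

```bash
python3 -m creep '[[[1,0.9,1.3,40,0.1],[1,0,0,40,0],[1,0,0,40,0],[1,0,0,20,0],[1,0,0,15,0],[1,0,0,10,0],[1,0,0,5,0],[1,0,0,4,0],[1,0,0,2,0],[1,0,0,0,0],[1,0,0,0,0]]]'; python3 -c "
from h import *
go(.4186,-.3306,.0225,-12.2)"
```

```text
time: 16.88
eef_pos: [0.4188, -0.3309, 0.0237]
orientation: [-0.0, 0.994, -0.107, 0.0]
force: [1.3, 3.6, -0.7]
gripper_width: 0.0141
finger_force: 118.3
t 16.88 pos [ 0.4188 -0.3309  0.0237] yaw -12.28 tilt 0.02 TURN -0.08 SHIFT [-0.3 -0.3  1.2] j [ 0.53  0.65  0.07  2.03 -0.1   0.47 -1.1 ] F [ 1.3  3.6 -0.7]
```

Seated. I'll release, rise and look.

```bash
python3 -m creep '[[[1,0,0,1,0],[0.8,0,0,0,0],[0.5,0,0,0,0],[0,0,0,0,0],[0,0,0,0,0],[0,0,0,0,0],[0,0,0,-10,0],[0,0,0,-40,0],[0,0,0,-60,0],[0,0,0,-60,0],[0,0,0,-10,0],[0,0,0,0,0]]]'
python3 - <<'E'
from h import *
go(.6135,-.118+.236,.34,0)
C=cam("wrist"); p,d=snapshot("wrist"); cv2.imwrite("pics/w4.png",p); X=cloud(C,d)
h,s,v=cv2.split(cv2.cvtColor(p,cv2.COLOR_BGR2HSV)); m=(h>105)&(h<122)&(s>140)&(v>80)
mm,st,c=big(m)[0]; q=plane(C,np.argwhere(mm)[:,::-1],.048)[:,:2]; print(c,np.median(X[mm],0),cv2.minAreaRect((q*1000).astype(np.float32)))
E
```

```text
time: 18.38
eef_pos: [0.4187, -0.3312, 0.2034]
orientation: [0.0, 0.994, -0.107, 0.001]
force: [0.3, 0.2, 0.2]
gripper_width: 0.0852
finger_force: 0.0
t 18.38 pos [ 0.4187 -0.3312  0.2034] yaw -12.28 tilt 0.1 TURN -12.28 SHIFT [ 195.  -449.1 -136.7] j [ 0.49  0.4   0.13  1.85 -0.07  0.89 -1.13] F [0.3 0.2 0.2]
[320.87355372 183.28842975] [ 0.42050339 -0.33189277  0.04976924] ((418.64794921875, -331.52069091796875), (15.993898391723633, 79.65286254882812), 77.0299072265625)
```

View pics/w4.png

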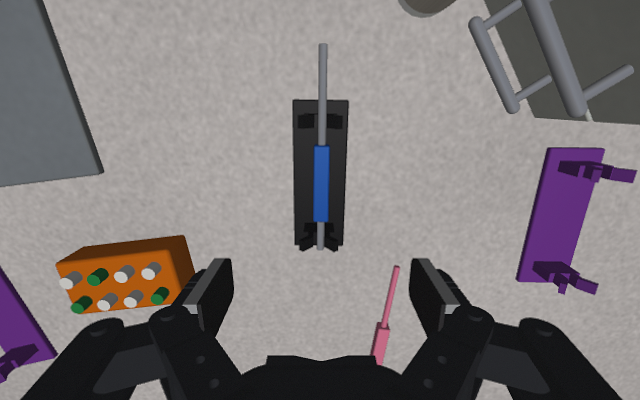

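The rod lies in its cradle: handle at (321,183), tip at (323,43), within about 1 mm and 1° of where it started. Next I'll close the gripper and go above the plate.

```bash
python3 -m creep '[[[0.5,0,0,-50,0],[1,0,0,-50,0],[1,0,0,-37,0],[1,0,0,0,-10],[1,0,0,0,-2.3],[1,24,-54,0,0],[1,24,-54,0,0],[1,24,-54,0,0],[1,24,-54,0,0],[1,24,-54,0,0],[1,24,-54,0,0],[1,24,-54,0,0]]]' 60 | sed -n 2p; python3 -c "
from h import *
go(.6135,.118,.275,0)"
```

```text
eef_pos: [0.5866, 0.0486, 0.3373]
t 19.93 pos [0.5866 0.0486 0.3373] yaw 0.01 tilt 0.21 TURN 0.01 SHIFT [ 27.1 -69.5  62.2] j [-0.12  0.37 -0.07  1.49  0.03  1.28 -1.76] F [ 0.6 -0.6 -0.5]
```

```bash
python3 -m creep '[[[1,13.5,-34,0,0],[1,13,-35,0,0],[1,0,0,0,0],[1,0,0,0,0]]]' | sed -n 2p; python3 -c "
from h import *
go(.6135,.118,.275,0)"
```

```text
eef_pos: [0.6126, 0.1151, 0.3378]
t 20.43 pos [0.6126 0.1151 0.3378] yaw -0.01 tilt 0.19 TURN -0.01 SHIFT [ 1.1 -3.  62.7] j [-0.21  0.43 -0.08  1.4   0.03  1.31 -1.86] F [ 1.1  0.2 -0.2]
```

```bash
python3 -m creep '[[[1,1,-3,30,0],[1,0,0,25,0],[1,0,0,7,0],[1,0,0,0,0]]]' | sed -n '2p;4p'; for i in 1; do python3 -m creep '[[[1,0,0,2,0],[1,0,0,2,0],[1,0,0,2,0],[1,0,0,2,0],[1,0,0,0,0]]]' | sed -n '2p;4p'; python3 -m creep '[[[1,0,0,1,0],[1,0,0,1,0],[1,0,0,1,0],[1,0,0,1,0],[1,0,0,0,0]]]' | sed -n '2p;4p'; done
```

```text
eef_pos: [0.614, 0.1179, 0.2776]
force: [0.6, -0.2, 0.1]
eef_pos: [0.6139, 0.1189, 0.2694]
force: [-0.2, 0.3, 0.4]
eef_pos: [0.614, 0.1188, 0.2655]
force: [0.4, 0.0, -0.4]
```

```bash
for i in 1; do python3 -m creep '[[[1,0,0,1,0],[1,0,0,1,0],[1,0,0,1,0],[1,0,0,1,0],[1,0,0,0,0]]]' | sed -n '2p;4p'; python3 -m creep '[[[1,0,0,1,0],[1,0,0,1,0],[1,0,0,1,0],[1,0,0,0,0]]]' | sed -n '2p;4p'; python3 -m creep '[[[1,0,0,1,0],[1,0,0,1,0],[1,0,0,0,0]]]' | sed -n '2p;4p'; done
```

```text
eef_pos: [0.614, 0.1189, 0.2617]
force: [-0.6, 0.2, 1.8]
eef_pos: [0.614, 0.1189, 0.2586]
force: [-1.0, -0.9, 2.5]
eef_pos: [0.614, 0.1189, 0.2565]
force: [-0.2, 0.6, 3.7]
```

It's sliding at about 3 to 4 N.

```bash
python3 -m creep '[[[1,0,0,1.5,0],[1,0,0,1.5,0],[1,0,0,1.5,0],[1,0,0,1.5,0],[1,0,0,1.5,0],[1,0,0,1.5,0],[1,0,0,1.5,0],[1,0,0,1.5,0]]]' | sed -n '2p;4p'; python3 -m creep '[[[1,0,0,2,0],[1,0,0,2,0],[1,0,0,2,0],[1,0,0,2,0],[1,0,0,2,0],[1,0,0,2,0],[1,0,0,2,0],[1,0,0,2,0]]]' | sed -n '2p;4p';python3 - <<'E'
from h import *
p,d=snapshot("scene"); cv2.imwrite("pics/s5.png",cv2.resize(p[150:300,240:390],None,fx=4,fy=4))
E
```

```text
eef_pos: [0.614, 0.1189, 0.2445]
force: [-1.2, -0.3, 4.0]
eef_pos: [0.614, 0.1189, 0.2285]
force: [-1.0, 0.4, 4.3]
```

View pics/s5.png

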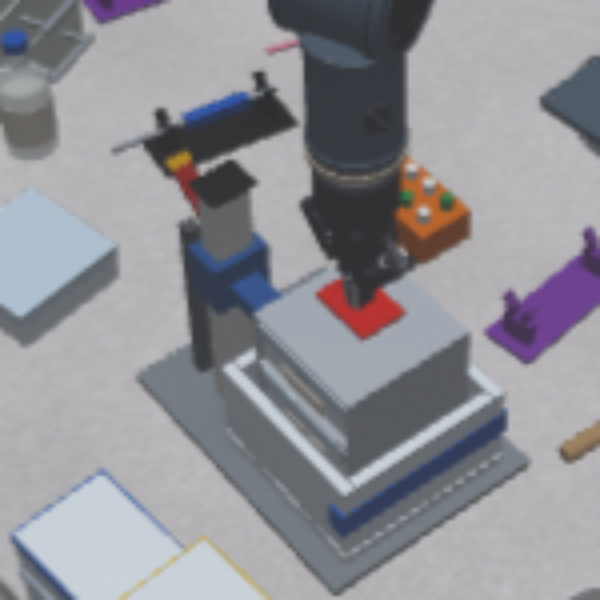

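The fingers are centred on the plate at (362,300), the rack is going down, and the pawl is still up at (183,170). I'll continue.

```bash
python3 -m creep '[[[1,0,0,2,0],[1,0,0,2,0],[1,0,0,2,0],[1,0,0,2,0],[1,0,0,2,0],[1,0,0,2,0],[1,0,0,2,0],[1,0,0,2,0]]]' | sed -n '2p;4p'; python3 -m creep '[[[1,0,0,2,0],[1,0,0,2,0],[1,0,0,2,0],[1,0,0,2,0],[1,0,0,1,0],[1,0,0,1,0],[1,0,0,1,0],[1,0,0,1,0]]]' | sed -n '2p;4p'; python3 -m creep '[[[1,0,0,1,0],[1,0,0,1,0],[1,0,0,1,0],[1,0,0,0,0]]]' | sed -n '2p;4p'
```

```text
eef_pos: [0.614, 0.1189, 0.2124]
force: [-1.0, 0.5, 4.6]
eef_pos: [0.614, 0.1189, 0.2006]
force: [-0.4, -0.3, 3.4]
eef_pos: [0.614, 0.1189, 0.1975]
force: [0.0, -0.1, 2.9]
```

```bash
for i in 1; do python3 -m creep '[[[1,0,0,1,0],[1,0,0,1,0],[1,0,0,0,0]]]' | sed -n '2p;4p'; python3 -m creep '[[[1,0,0,1,0],[1,0,0,1,0],[1,0,0,0,0]]]' | sed -n '2p;4p'; python3 -m creep '[[[1,0,0,0.8,0],[1,0,0,0,0]]]' | sed -n '2p;4p'; python3 -m creep '[[[1,0,0,0.8,0],[1,0,0,0,0]]]' | sed -n '2p;4p'; done
```

```text
eef_pos: [0.614, 0.1189, 0.1955]
force: [0.0, -0.4, 2.3]
eef_pos: [0.614, 0.1189, 0.1935]
force: [0.0, -0.0, 3.0]
eef_pos: [0.614, 0.1189, 0.1928]
force: [0.2, 0.1, 2.3]
eef_pos: [0.614, 0.1189, 0.1919]
force: [-0.1, 0.1, 3.9]
```

```bash
for i in 1; do python3 -m creep '[[[1,0,0,0.8,0],[1,0,0,0,0]]]' | sed -n '2p;4p'; python3 -m creep '[[[1,0,0,0.7,0],[1,0,0,0,0]]]' | sed -n '2p;4p'; python3 -m creep '[[[1,0,0,0.5,0],[1,0,0,0,0]]]' | sed -n '2p;4p';  done
```

```text
eef_pos: [0.614, 0.1189, 0.1911]
force: [-0.6, -0.7, 3.0]
eef_pos: [0.614, 0.1189, 0.1904]
force: [0.6, 0.2, 3.2]
eef_pos: [0.614, 0.1188, 0.1899]
force: [0.4, 0.3, 3.5]
```

```bash
for i in 1; do python3 -m creep '[[[1,0,0,0.7,0],[1,0,0,0,0]]]' | sed -n '2p;4p'; python3 -m creep '[[[1,0,0,0.7,0],[1,0,0,0,0]]]' | sed -n '2p;4p'; python3 -m creep '[[[1,0,0,0.5,0],[1,0,0,0,0]]]' | sed -n '2p;4p';  done
```

```text
eef_pos: [0.614, 0.1189, 0.1894]
force: [-0.2, -0.3, 4.7]
eef_pos: [0.6141, 0.1189, 0.1889]
force: [-1.6, -0.4, 7.5]
eef_pos: [0.614, 0.1189, 0.1886]
force: [-2.3, -0.0, 8.4]
```

The stop is reached. I'll bring it to about 12 N.

```bash
python3 -m creep '[[[1,0,0,0.5,0],[1,0,0,0,0],[1,0,0,0,0]]]' | sed -n '2p;4p'; python3 -m creep '[[[1,0,0,0.4,0],[1,0,0,0,0],[1,0,0,0,0],[1,0,0,0,0]]]' | sed -n '2p;4p'
```

```text
eef_pos: [0.6141, 0.1189, 0.1884]
force: [-1.5, -0.2, 10.0]
eef_pos: [0.6141, 0.1189, 0.1881]
force: [-2.8, -0.4, 11.2]
```

```bash
python3 -m creep '[[[1,0,0,0.3,0],[1,0,0,0,0],[1,0,0,0,0],[1,0,0,0,0]]]' | sed -n '2p;4p'; python3 -m creep '[[[1,0,0,-1,0],[1,0,0,-3,0],[1,0,0,-10,0],[1,0,0,-40,0],[1,0,0,-50,0],[1,0,0,-40,0],[1,0,0,0,0],[1,0,0,0,0]]]' | sed -n '1,4p'
python3 - <<'E'
from h import *
p,d=snapshot("scene"); C=cam("scene"); X=cloud(C,d); h,s,v=cv2.split(cv2.cvtColor(p,cv2.COLOR_BGR2HSV))
for n,m in(("red",((h<6)|(h>174))&(s>150)&(v>80)),("yel",(h>18)&(h<32)&(s>140))):
    mm,st,c=big(m)[0]; print(n,st,c,np.median(X[mm],0).round(3))
m=(h>100)&(h<125)&(s>110)&(v>70); w=np.zeros_like(m); w[168:186,280:310]=1; q=plane(C,np.argwhere(m&w)[:,::-1],.046); print("rod",q.mean(0))
E
```

```text
eef_pos: [0.614, 0.1189, 0.1879]
force: [-3.1, -0.4, 12.1]
time: 33.35
eef_pos: [0.6136, 0.1188, 0.3304]
orientation: [0.0, 1.0, 0.0, -0.0]
force: [0.0, 0.1, -0.2]
red [320 225  20  16 175] [329.81714286 232.36      ] [0.613 0.119 0.19 ]
yel [282 188   6   4  17] [284.17647059 189.47058824] [ 0.624 -0.124  0.244]
rod [ 0.42155177 -0.32865387  0.046     ]
```

The plate is down from 0.262 to 0.190 m, the pawl is still up, the rod is in its cradle and the arm is clear.

```bash
python3 -c "
from station import *
print(sign_off())"
```

```text
the job is handed in; nothing more can be done
None
```

I handed the job in at about 33 s; by my last measurements everything is in place, though the judge returned no verdict: pawl up at its stop, rack fully home after a press of about 12 N, rod back in its cradle, arm clear.

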